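Set the bar stop to its mark against the slack and clip it

TASK

The bar stop on the bench fixture stands past the index mark. Push on the upright paddle of its feed block, which has free play: back the stop off until its pointer is clearly behind the mark (about a centimetre), then bring it forward so that the pointer ends exactly at the mark with the slack taken up, the feed block tight against the back of the stop. Then press the spring clip down until it snaps fully home over the round rail, and leave the spanner, the steel billet and the brass ring around it where they lie.

Things in the scene. Friction and masses are not known exactly. Their poses are not given: they have to be found in the camera images.
- fixture: Fixed bar-stop fixture; base plate 340 (y) x 150 (x, -50 to +100) x 12 mm. Origin on the bench under the middle of its round rail (24 mm diameter, along y, axis 55 mm up, end brackets 78 mm high at y -157 and +157). On the rail, from -y to +y: grey feed block with upright paddle, aluminium stop block with pointer, spring clip. Forward is its +y. Scale on the +x side, ticks every 10 mm.
- stop (a joint): Position of the stop block along the rail in m, growing forward (fixture +y), 0 to 0.130; it stays where it is left (sliding friction about 4 N, a little more once the clip is home). Stop block 60 x 44 mm (x, y), top 78 mm above the bench. It starts 20 to 95 mm past (forward of) the mark.
- feed (a joint): Free play between feed block and stop block, m: 0 = feed block tight against the back (-y) face of the stop, slack taken up; 0.014 = gap fully open, a drawbar then drags the stop back. The feed block (60 x 36 mm, top 78 mm up) moves freely in this gap (about 0.6 N) before the stop follows.
- clip (a joint): How far the spring clip is pressed down, m: 0 = raised, 0.026 = fully home (end stop). It rides on the stop block just ahead (+y) of it and slides only vertically. Its two sprung arms spread over the rail and snap past its widest point at about 0.016; pushed less far it springs up again. Needs about 8 N straight down.
- paddle (a point): Middle of the upright steel paddle on the feed block: plate 64 mm wide (fixture x), 12 mm thick (fixture y), from 78 to 140 mm above the bench; this point is at 120 mm. Push its +y face to move back, its -y face to move forward. With the slack taken up its centre is 40 mm behind the stop's centre and 92.5 mm behind the clip's centre.
- pointer (a point): Tip of the thin steel pointer (3 mm wide) that sticks out of the stop block's +x side, 34 mm above the bench.
- mark (a point): The index mark: tip of the thin fin (3 mm wide) of the steel index tab fixed on the scale (tab 22 x 20 mm, top 42 mm above the bench), facing the pointer, with the fixture's axes. The pointer is at the mark when both have the same position along the fixture's y; greater y is past the mark.
- clip_top (a point): Centre of the top face of the clip's flat steel press pad, 54 mm (x) by 40 mm (y); 111 mm above the bench when raised, 85 mm when fully home.
- wrench: Bystander: loose steel spanner, 180 mm long, lying on the bench on the robot's side of the fixture. Origin at its middle, underneath.
- billet: Bystander: loose stepped turned steel billet, 48 mm diameter, 60 mm high, standing beyond the fixture. Origin at the centre of its foot.
- collar: Bystander: loose brass ring, 64 mm outside diameter, 25 mm high, lying beyond the fixture. Origin at the centre of its underside.

How it is judged (in metres and radians):
On the way, in this order (a step that is already met when the one before it is completed fails the run):
1. the stop is backed off: its pointer is at least 5 mm behind the mark (y of pointer in the frame of mark below -0.005 m), for 0.1 s.
2. the pointer is at the mark (within 3 mm), the slack taken up (gap under 3 mm) (y of pointer in the frame of mark between -0.003 and 0.003 m and value of joint feed below 0.003 m), for 0.2 s.
3. the clip is snapped home over the rail (value of joint clip above 0.023 m), for 0.2 s.
At the end, for the whole second after the job is handed in: The pointer is within 3 mm of the mark along the rail, the gap between feed block and stop is under 3 mm, the clip is pressed home (over 23 of 26 mm), the stop at rest (all of step 2 and value of joint clip above 0.023 m and velocity of joint stop between -0.005 and 0.005 m/s); the robot touches nothing.
It fails at once if the spanner, the billet or the brass ring is shifted by more than 25 mm (distance of any of wrench, billet, collar from where it was at the start of the episode above 0.025 m).
It also fails if it takes over 53 s, if anything falls off the work surface, if the arm or the gripper's body presses on something with over 40 N, if the wrist force passes 120 N, or if a joint passes its speed limit or range.

ROBOT

A 6-joint arm with a two-finger parallel gripper is mounted at the origin on the work surface. World frame = base frame: x ahead of the robot, y to its left, z up, the work surface at z = 0. Lengths are in mm, angles in rad, forces in N, time in s.
With the tool pointing down it reaches from about 300 to 775 mm from the base axis. Payload 14.6 kg.
Tool frame: the origin (TCP) lies midway between the tips of the shut fingers; the grasp point (between the pads) lies 19 mm behind it (grip_depth is the distance from the TCP to the grasp point, in mm); z points along the fingers, y is the direction in which the jaws open and shut (so a half turn about z gives the same grasp; the last joint's range is limited). The gripper opens to 94 mm and grips with 3 to 60 N. Pads are 16 mm wide; open, the fingers measure 119 mm over their backs; the gripper's body (75 mm by 177 mm) begins 78 mm behind the grasp point.
Start: joints at [-1.3, 0.3, 1.521, -0, 1.321, -0.067], TCP at [182.269, -518.91, 205.446] pointing down, gripper open.
Joint ranges: [-3.03, 3.03], [-0.79, 2.21], [0.23, 2.52], [-1.04, 4.18], [0, 3.07], [-2.55, 2.55]. Speed limits (rad/s): [2.22, 2.22, 2.57, 3.14, 3.14, 3.14].

INTERFACE

Orientations are given as [roll, pitch, yaw] about the fixed x, y, z axes, in that order (R = Rz(yaw) Ry(pitch) Rx(roll)).
In Python, from cell import read_state, camera, camera_info, sign_off, grip_depth gives the robot as it stands.
- The arm moves only by the tool drive_tool, never from a script. Its argument "motion" is one flat list of numbers, 4 for each row, row after row: the shift along the tool's x, y, z in mm, then the turn about the tool's z in rad. A call has 1 to 8 rows; each row shifts and turns the pose as measured when the row begins, along the tool's axes as they then stand; what a row does not reach is not made up. A row lasts 1/12 s, in which the tool goes at most 41.7 mm and 7.16 degrees, less where a joint would pass 70% of its speed; a pose out of reach is approached as far as the arm can. A call is refused whole if a number of a shift passes 41.7 or a number of a turn 0.125, either way. A call with a gripper value outside its range is refused whole. "jaw" is the closure, from 0 (fully open) to 1 (shut), set as the call begins (left out, the last holds). The fingers move at their own pace and stop on an object; "grip_force" is the grip in N (left out, the last holds). Time passes only in rows, so rows that do not move let the fingers close. It gives the time, the measured TCP pose, the force and the opening at its end, in the units of the state.
- read_state(): the state, without advancing time (a new reading comes with each control period).
- camera(name): name is "scene" or "top" or "wrist"; returns the picture (384x512x3 uint8, red, green, blue); there is no depth.
- camera_info(name): a dict with "fovy" (degrees; the focal length in pixels is half the picture's height over the tangent of half this angle, whatever the lens; pixels are square), "cx", "cy" (the principal point, pixels), "camera_from_world" (4x4, takes a point from world to camera coordinates). Camera axes: x right, y up, looking along -z (the intrinsics and any distortion apply to the point x, -y, -z); pixel columns grow to the right and rows downward; lengths in mm; the calibration is good to about 2 mm. A picture is of the moment at which its call begins: read the wrist's pose just before it. camera_info takes no time and is no camera call; for the wrist camera it gives the pose at the moment of the call.
- sign_off(): hands the job in, once; it reports no verdict.
The state is a dict: "clock": time; "joints": joint angles; "qd": joint speeds; "effort": joint torques, N m; "eef_pos": TCP position; "eef_rot": TCP orientation; "wrist_force": force on the tool from outside, world axes, zero at the start; "moment": the same for the moment, N m; "finger_gap": finger opening in mm.
Only numpy, scipy, OpenCV 4.12 (cv2) and the standard library are available. Lean on these libraries where they do the work, as an engineer would, in place of code of your own. Each camera call takes 0.05 s, during which the arm holds its last target. There are 200 camera calls.

## Working session

There is one attempt and no reset: what is moved stays moved. The work goes in short steps, Python scripts to look and compute and a tool call to move; the robot and the scene stay as the last step left them, time stands still between calls to the robot, and variables do not carry over. Pictures are saved under pics/ and viewed, on a budget of 10 in all, crops included, one or two more only if the job needs it, and the job is handed in when it is done.

Besides the shell and the picture viewer there is one more tool, called after ">>>" in YAML: its name, and indented under it one key for each argument. drive_tool: Moves the arm, as the interface text tells. Its arguments: {"type":"object","properties":{"motion":{"type":"array","items":{"type":"number"}},"jaw":{"type":"number"},"grip_force":{"type":"number"}},"required":["motion"]}

```bash
mkdir -p pics; ls; python3 - <<'E'
from cell import *
import cv2,numpy as np
print(read_state(),grip_depth)
for n in("scene","top"):
    im=camera(n);cv2.imwrite(f"pics/{n}0.png",im[:,:,::-1]);i=camera_info(n);print(n,i)
a=cv2.imread("pics/scene0.png");b=cv2.imread("pics/top0.png")
cv2.imwrite("pics/s.png",cv2.resize(a,(800,600),interpolation=cv2.INTER_CUBIC))
cv2.imwrite("pics/t.png",cv2.resize(b,(800,600),interpolation=cv2.INTER_CUBIC))
E
```

```text
pics
{'clock': 0.0, 'joints': array([-1.29962681e+00,  3.00453049e-01,  1.52157960e+00,  2.32962681e-05,
        1.32073143e+00, -6.66407625e-02]), 'qd': array([ 0.00029833,  0.00028573, -0.00150619, -0.00139659, -0.00030606,
       -0.00055917]), 'effort': array([ 6.62401508e-04, -5.31803763e+01, -3.52739775e+01,  7.08385091e-02,
        2.43275869e-02, -9.21829610e-05]), 'eef_pos': array([ 182.19134124, -518.66079382,  204.89687083]), 'eef_rot': array([-3.14042533e+00, -1.00521729e-04,  3.37804440e-01]), 'wrist_force': array([-0.29870357, -0.39256127,  0.86754369]), 'moment': array([-0.01358352, -0.03335989, -0.02805079]), 'finger_gap': 93.72747518424117} 18.8
scene {'fovy': 49.01440747910249, 'cx': 258.22356788140996, 'cy': 189.30887134224932, 'camera_from_world': array([[ 4.32959856e-01,  9.01391472e-01, -6.25917234e-03,
        -2.56854744e+02],
       [-6.45361434e-01,  3.14815387e-01,  6.95988428e-01,
         3.17500773e+02],
       [ 6.29328517e-01, -2.97295621e-01,  7.18025718e-01,
        -1.16674548e+03],
       [ 0.00000000e+00,  0.00000000e+00,  0.00000000e+00,
         1.00000000e+00]])}
top {'fovy': 42.54028846261079, 'cx': 260.23312810329185, 'cy': 196.52574608679424, 'camera_from_world': array([[ 1.56384413e-02, -9.99731426e-01,  1.71030470e-02,
        -2.83368607e+01],
       [ 9.93263491e-01,  1.74969306e-02,  1.14549097e-01,
        -5.99416188e+02],
       [-1.14817583e-01,  1.51964628e-02,  9.93270351e-01,
        -9.41260521e+02],
       [ 0.00000000e+00,  0.00000000e+00,  0.00000000e+00,
         1.00000000e+00]])}
```

View pics/s.png

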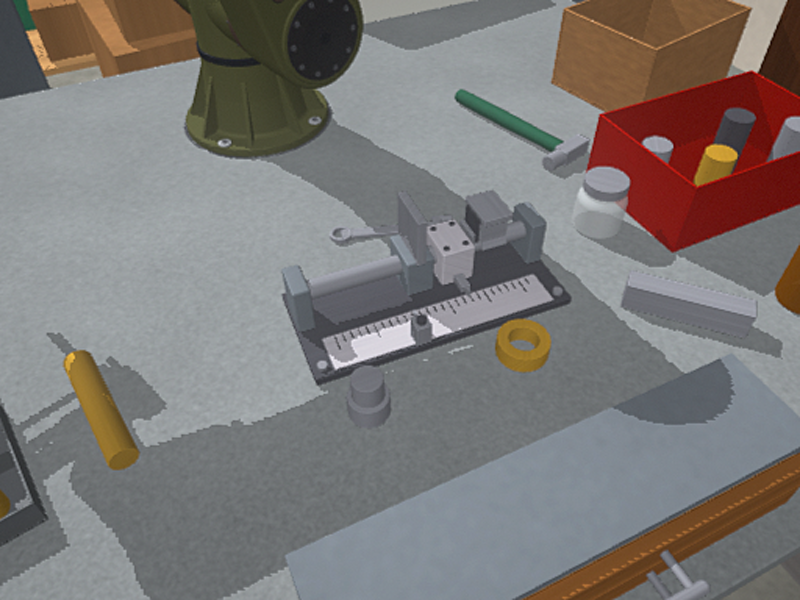

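View pics/t.png

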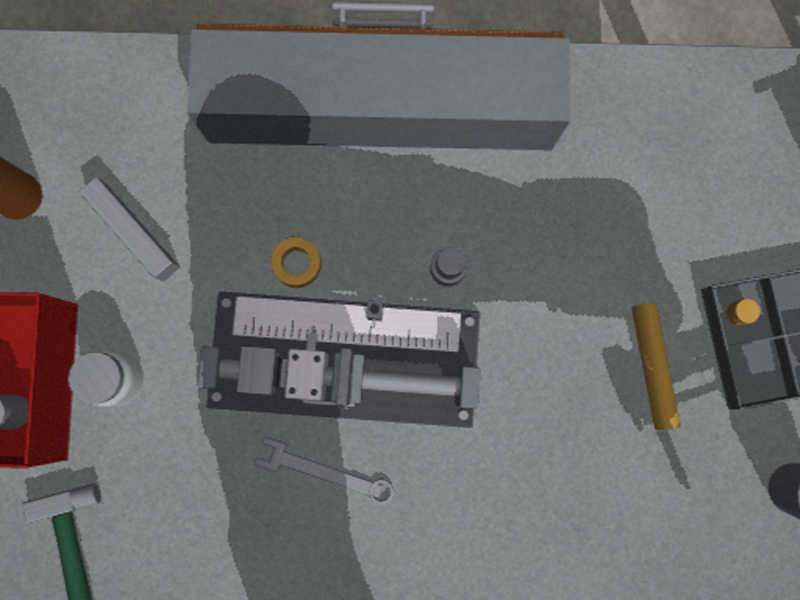

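Scene view shows the fixture with the spanner on the robot's side, and the ring and billet beyond it. In the top view (800x600) the pointer is at about (312,335), the mark at (374,310), the clip at (258,370), the paddle at (345,378) and the spanner from (265,450) to (385,490). Forward is to the left in the image. I'll zoom in for precise points.

```bash
python3 - <<'E'
import cv2
b=cv2.imread("pics/top0.png")
cv2.imwrite("pics/t2.png",cv2.resize(b[180:280,125:315],None,fx=4.2,fy=4.2,interpolation=cv2.INTER_CUBIC)[:, :798])
E
```

```text
(no output)
```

View pics/t2.png

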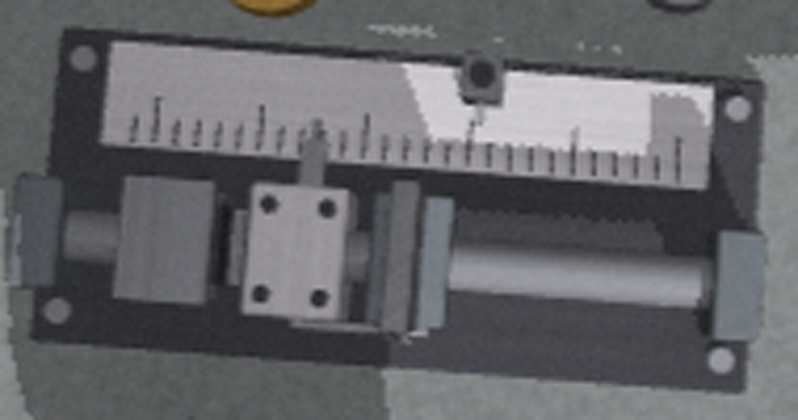

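```bash
cat > h.py <<'E'
import numpy as np, cv2
from scipy.optimize import least_squares
def K(i):
    f=192/np.tan(np.radians(i["fovy"])/2); return f
def proj(i,P):
    P=np.atleast_2d(P); T=np.array(i["camera_from_world"]); c=P@T[:3,:3].T+T[:3,3]; f=K(i)
    return np.c_[i["cx"]+f*c[:,0]/-c[:,2], i["cy"]-f*c[:,1]/-c[:,2]]
def back(i,uv,z):
    T=np.array(i["camera_from_world"]); R=T[:3,:3]; o=-R.T@T[:3,3]; f=K(i)
    d=R.T@np.array([(uv[0]-i["cx"])/f,-(uv[1]-i["cy"])/f,-1]); return o+d*(z-o[2])/d[2]
def fx2w(p,L):
    c,s=np.cos(p[2]),np.sin(p[2]); L=np.atleast_2d(L).astype(float)
    return np.c_[p[0]+c*L[:,0]-s*L[:,1],p[1]+s*L[:,0]+c*L[:,1],L[:,2]]
def w2fx(p,W):
    c,s=np.cos(p[2]),np.sin(p[2]); d=np.asarray(W)[:2]-p[:2]; return np.array([c*d[0]+s*d[1],-s*d[0]+c*d[1]])
E
python3 - <<'E'
from h import *; from cell import *
i=camera_info("top"); C=lambda u:np.array(u)/4.2+[125,180]
L=[[100,170,12],[100,-170,12],[-50,-170,12],[-50,170,12]]
uv=C([[65,30],[763,80],[742,392],[33,340]])
r=least_squares(lambda p:(proj(i,fx2w(p,L))-uv).ravel(),[480,0,0]); p=r.x
print(p,r.fun.round(2))
for n,u,z in [("bracketL",(38,232),78),("bracketR",(740,286),78),("stop",(296,251),78),("pointer",(319,122),34),("mark",(478,122),42),("tab",(482,77),42),("pad",(165,240),111),("paddle",(402,256),140)]:
    w=back(i,C(u),z); print(n,w.round(1),w2fx(p,w).round(1))
for n,u,z in [("wr1",(270,455),5),("wr2",(382,490),5),("collar",(297,262),25),("billet",(450,262),60)]:
    w=back(i,np.array(u)*.64,z);print(n,w.round(1))
np.save("p.npy",p)
E
```

```text
[ 5.08898521e+02  6.12360249e+01 -5.66584704e-02] [-0.81 -0.56  0.61 -0.07  1.    0.28 -0.78  0.27]
bracketL [518.  216.5  78. ] [  0.3 155.6]
bracketR [499.1 -95.8  78. ] [  -0.9 -157.4]
stop [511.4 101.9  78. ] [ 0.2 40.8]
pointer [573.  98.  34.] [61.9 40.4]
mark [573.6  23.3  42. ] [ 66.7 -34.2]
tab [594.7  21.8  42. ] [ 87.9 -34.5]
pad [514.4 154.3 111. ] [ 0.2 93.3]
paddle [508.5  50.9 140. ] [  0.2 -10.3]
wr1 [410.6 152.1   5. ]
wr2 [368.9   8.8   5. ]
collar [656.7 123.2  25. ]
billet [654.2 -71.   60. ]
```

>>> drive_tool:
  motion: [0,0,0,0.1,0,0,0,0.1,0,0,0,0.1,0,0,0,0.095,17,-36,0,0,17,-36,0,0,17,-36,0,0,17,-36,0,0]
  jaw: 0
  grip_force: 15

```text
clock: 0.77
eef_pos: [259.3, -378.6, 201.0]
eef_rot: [-3.135, 0.004, -0.086]
wrist_force: [1.3, 0.0, 0.0]
finger_gap: 94.1
```

>>> drive_tool:
  motion: [17,-36,0,0,17,-36,0,0,17,-36,0,0,17,-36,0,0,17,-36,0,0,17,-36,0,0,17,-36,0,0,17,-36,0,0]

```text
clock: 1.43
eef_pos: [422.7, -88.1, 202.0]
eef_rot: [-3.134, 0.004, -0.089]
wrist_force: [0.5, -0.9, 0.4]
finger_gap: 93.8
```

```bash
cat >> h.py <<'E'
def go(st,W,yaw=None):
    """world target -> remaining tool-frame shift and tool-z turn"""
    from scipy.spatial.transform import Rotation as R
    r=R.from_euler("xyz",st["eef_rot"]); d=r.inv().apply(np.array(W)-st["eef_pos"])
    yw=st["eef_rot"][2]; return d.round(1), None if yaw is None else round(yw-yaw,4)
E
python3 - <<'E'
from h import *; from cell import *
s=read_state(); p=np.load("p.npy"); print(s["clock"],s["eef_pos"],s["eef_rot"],s["wrist_force"]); print(go(s,fx2w(p,[0,-10.3,200])[0],p[2]))
E
```

```text
1.4333 [422.719869   -88.12649142 202.03092572] [-3.13373894  0.00421811 -0.08886059] [ 0.53941032 -0.87350094  0.37554865]
(array([  72.9, -146.1,    2.9]), np.float64(-0.0322))
```

>>> drive_tool:
  motion: [18,-36,0,-0.032,18,-36,0,0,18,-36,0,0,18,-36,0,0,0,0,0,0,0,0,0,0]

```text
clock: 1.93
eef_pos: [506.0, 63.5, 201.4]
eef_rot: [-3.133, 0.006, -0.048]
wrist_force: [0.1, 0.4, 0.2]
finger_gap: 94.1
```

```bash
python3 - <<'E'
from h import *; from cell import *
s=read_state(); p=np.load("p.npy"); print(s["eef_pos"],s["eef_rot"]); print(go(s,fx2w(p,[0,-10.3,100])[0],p[2]))
im=camera("wrist");cv2.imwrite("pics/w1.png",im[:,:,::-1]); i=camera_info("wrist")
L=np.array([[0,-10.3,140],[32,-10.3,140],[61.9,40.4,34],[66.7,-34.2,42],[0,93,111]])
print(proj(i,fx2w(p,L)).round(1))
E
```

```text
[505.95076091  63.5219837  201.37094879] [-3.13316789  0.00578425 -0.04775468]
(array([  3.5,  13.3, 101.2]), np.float64(0.0089))
[[266.9 200.6]
 [267.7 166.5]
 [223.9 127.1]
 [284.7 123.8]
 [165.8 191.2]]
```

View pics/w1.png

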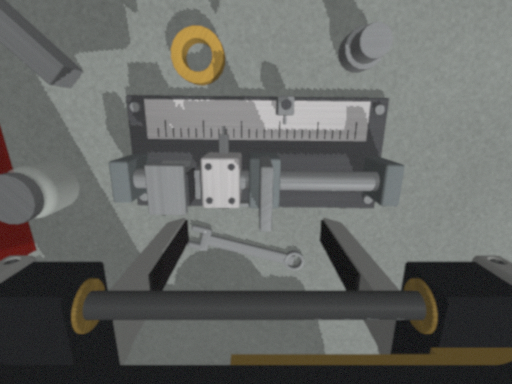

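Wrist view: paddle top at (267,198), pointer tip at (223,130) and mark tip at (284,122). All are within 3 px of my predictions. Next I'll descend around the paddle and grip it.

>>> drive_tool:
  motion: [3.5,13,5,0.009,0,0,25,0,0,0,25,0,0,0,25,0,0,0,15,0,0,0,0,0]

```text
clock: 2.48
eef_pos: [507.2, 40.2, 102.8]
eef_rot: [-3.134, 0.003, -0.068]
wrist_force: [-0.6, 0.5, -0.8]
finger_gap: 93.7
```

```bash
python3 - <<'E'
from h import *; from cell import *
s=read_state(); p=np.load("p.npy"); print(s["eef_pos"],s["eef_rot"],s["wrist_force"]); print(w2fx(p,s["eef_pos"]),go(s,fx2w(p,[0,-10.3,100])[0],p[2]))
E
```

```text
[507.16492803  40.24535929 102.79702616] [-3.13378821e+00  2.93620965e-03 -6.78830068e-02] [-0.57287509  0.47037426 -0.84647357]
[ -0.54214884 -21.05515289] (array([  0.4, -10.7,   2.9]), np.float64(-0.0112))
```

>>> drive_tool:
  motion: [0,-6,0,-0.011,0,-2,0,0,0,0,0,0]
  jaw: 0

```text
clock: 2.73
eef_pos: [507.7, 45.3, 104.2]
eef_rot: [-3.134, 0.002, -0.061]
wrist_force: [-0.3, -0.3, 0.6]
finger_gap: 93.7
```

>>> drive_tool:
  motion: [0,0,0,0,0,0,0,0,0,0,0,0,0,0,0,0,0,0,0,0,0,0,0,0,0,0,0,0,0,0,0,0]
  jaw: 1
  grip_force: 20

```text
clock: 3.4
eef_pos: [509.3, 45.3, 107.8]
eef_rot: [-3.134, -0.003, -0.06]
wrist_force: [-0.5, -0.5, 0.9]
finger_gap: 44.2
```

```bash
python3 - <<'E'
from h import *; from cell import *
s=read_state(); p=np.load("p.npy"); print(s["finger_gap"],s["eef_pos"],s["eef_rot"],s["wrist_force"]); print(w2fx(p,s["eef_pos"]))
E
```

```text
44.21149707747915 [509.2765641   45.2816205  107.79568057] [-3.13359995 -0.00347925 -0.06013561] [-0.46260679 -0.4885299   0.94411207]
[  1.28090456 -15.90739511]
```

>>> drive_tool:
  motion: [0,0,2,0,0,0,2,0,0,0,1,0,0,0,1,0,0,0,1,0,0,0,1,0,0,0,1,0,0,0,1,0]

```text
clock: 4.07
eef_pos: [509.7, 45.9, 100.6]
eef_rot: [-3.134, -0.005, -0.059]
wrist_force: [-6.9, 1.5, 14.5]
finger_gap: 12.2
```

```bash
python3 - <<'E'
from h import *; from cell import *
s=read_state(); p=np.load("p.npy"); print(s["finger_gap"],s["eef_pos"],s["eef_rot"],s["wrist_force"]); print(w2fx(p,s["eef_pos"]))
E
```

```text
12.22104785079773 [509.68220063  45.88404919 100.56512366] [-3.13370245 -0.00508047 -0.05880386] [-6.90470516  1.50513485 14.47354581]
[  1.65177575 -15.28296265]
```

>>> drive_tool:
  motion: [0,10,0,0,0,10,0,0,0,10,0,0,0,10,0,0,0,10,0,0,0,10,0,0,0,10,0,0,0,0,0,0]

```text
clock: 4.73
eef_pos: [505.3, -26.2, 100.7]
eef_rot: [-3.132, -0.006, -0.056]
wrist_force: [0.7, -0.5, 1.4]
finger_gap: 12.2
```

```bash
python3 - <<'E'
from h import *; from cell import *
s=read_state(); p=np.load("p.npy"); print(s["finger_gap"],s["eef_pos"],s["eef_rot"],s["wrist_force"]); print(w2fx(p,s["eef_pos"]), go(s,fx2w(p,[0,-99,100])[0],p[2]))
E
```

```text
12.160966290943092 [505.3397247  -26.23280601 100.68562051] [-3.13209945 -0.00566913 -0.05641852] [ 0.73752172 -0.52693893  1.42339907]
[  1.40011293 -87.53000112] (array([-1.4, 11.5,  0.6]), np.float64(0.0002))
```

>>> drive_tool:
  motion: [0,6,0,0,0,6,0,0,0,0,0,0,0,0,0,0,0,0,0,0]

```text
clock: 5.15
eef_pos: [504.6, -38.9, 100.7]
eef_rot: [-3.133, -0.006, -0.057]
wrist_force: [0.1, 0.0, 2.8]
finger_gap: 12.2
```

```bash
python3 - <<'E'
from h import *; from cell import *
s=read_state(); p=np.load("p.npy"); print(s["finger_gap"],s["eef_pos"],s["wrist_force"]); print(w2fx(p,s["eef_pos"]))
t=camera("top");sc=camera("scene");
cv2.imwrite("pics/t3.png",t[:,:,::-1]);cv2.imwrite("pics/s3.png",sc[:,:,::-1])
L=fx2w(p,[[62,-45,34],[66.7,-34.2,42]])
a=[]
for n,im in(("top",t),("scene",sc)):
    uv=proj(camera_info(n),L); c=uv.mean(0).astype(int); print(n,c,uv.round(1)); x,y=c
    a.append(cv2.resize(im[y-36:y+36,x-36:x+36,::-1],(396,396),interpolation=cv2.INTER_CUBIC))
cv2.imwrite("pics/c3.png",np.hstack(a))
E
```

```text
12.168539538719944 [504.61796194 -38.91317062 100.65873386] [0.10667112 0.00287186 2.76881943]
[   1.39757409 -100.23089013]
top [241 210] [[244.2 212.2]
 [238.8 209.1]]
scene [261 199] [[258.5 200.8]
 [264.8 198. ]]
```

View pics/c3.png

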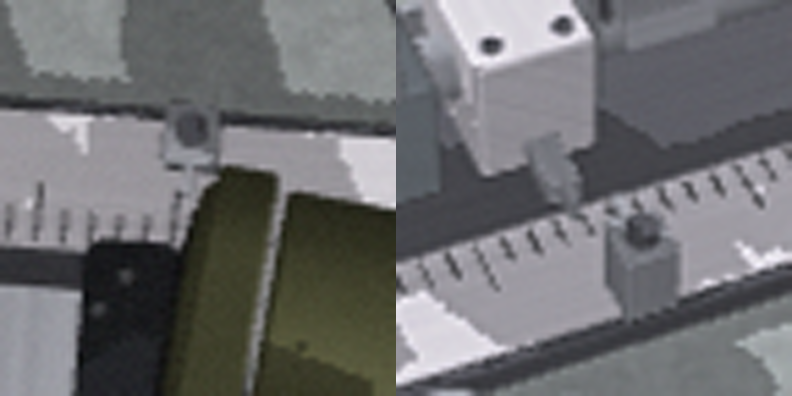

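>>> drive_tool:
  motion: [0,1,0,0,0,-8,0,0,0,-8,0,0,0,-4,0,0,0,-1,0,0,0,0,0,0,0,0,0,0]

```text
clock: 5.83
eef_pos: [505.9, -16.9, 100.7]
eef_rot: [-3.135, -0.006, -0.056]
wrist_force: [-0.5, -4.2, 2.2]
finger_gap: 11.4
```

```bash
python3 - <<'E'
from h import *; from cell import *
p=np.load("p.npy"); print("bk",w2fx(p,back(camera_info("scene"),(257.2,200.6),34)))
s=read_state(); print(s["finger_gap"],s["eef_pos"],s["wrist_force"]); print(w2fx(p,s["eef_pos"]))
w=camera("wrist");i=camera_info("wrist");sc=camera("scene")
cv2.imwrite("pics/w4.png",w[:,:,::-1]);cv2.imwrite("pics/s4.png",sc[:,:,::-1])
L=fx2w(p,[[62,-40,34],[66.7,-34.2,42]]); print(proj(i,L).round(1))
b=cv2.resize(sc[163:235,225:297,::-1],(384,384),interpolation=cv2.INTER_CUBIC)
a=cv2.resize(w[:,56:456,::-1],(400,384)); cv2.imwrite("pics/c4.png",np.hstack([a,b]))
E
```

```text
bk [ 60.57170564 -47.02322956]
11.373998791651074 [505.87205567 -16.85354728 100.6559494 ] [-0.46046876 -4.19802656  2.24203242]
[  1.40045951 -78.13564801]
[[211.2 137.9]
 [202.8 132.9]]
```

View pics/c4.png

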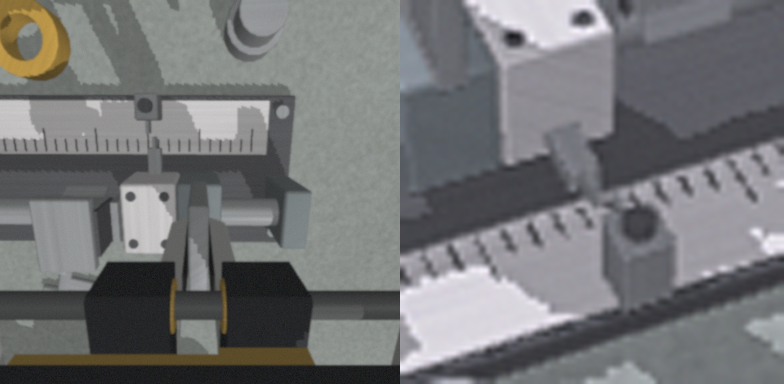

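Pointer and mark are both visible in the wrist view, with the pointer slightly behind the mark. The wrist shows a 4 N reaction, so the slack is closed. I'll zoom in.

```bash
python3 - <<'E'
import cv2
w=cv2.imread("pics/w4.png")[90:180,150:270]
cv2.imwrite("pics/c5.png",cv2.resize(w,None,fx=6.5,fy=6.5,interpolation=cv2.INTER_CUBIC))
E
```

```text
(no output)
```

View pics/c5.png

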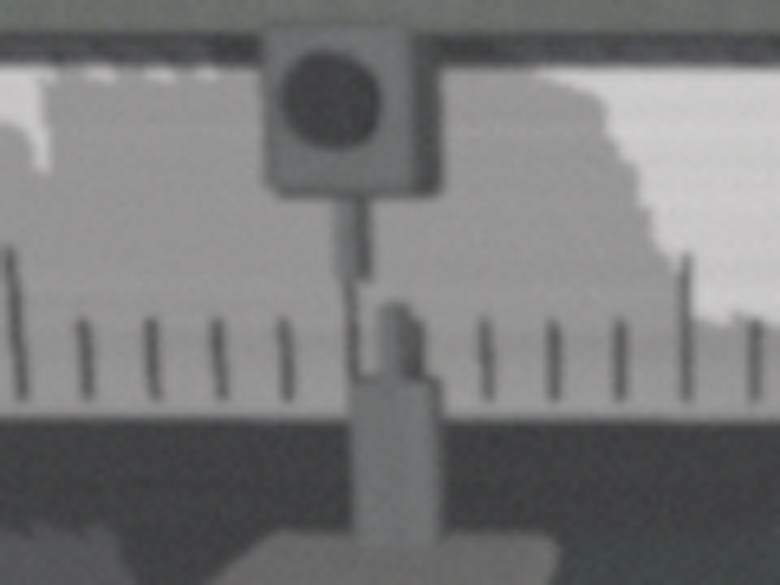

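```bash
python3 - <<'E'
from h import *; from cell import *
p=np.load("p.npy"); i=camera_info("wrist"); f=lambda x,y:(150+x/6.5-.4,90+y/6.5-.4)
a=w2fx(p,back(i,f(394,303),36)); b=w2fx(p,back(i,f(349,275),42)); c=w2fx(p,back(i,f(338,110),42));print(a,b,c,a-b)
E
```

```text
[ 63.60215618 -39.49669212] [ 67.58512771 -34.6722109 ] [ 88.42341167 -34.249361  ] [-3.98297154 -4.82448123]
```

>>> drive_tool:
  motion: [0,-3,0,0,0,-2,0,0,0,0,0,0,0,0,0,0]

```text
clock: 6.27
eef_pos: [506.2, -11.9, 100.7]
eef_rot: [-3.135, -0.006, -0.057]
wrist_force: [0.7, -4.9, 2.5]
finger_gap: 12.0
```

```bash
python3 - <<'E'
from h import *; from cell import *
p=np.load("p.npy"); s=read_state(); print(s["finger_gap"],s["eef_pos"],s["wrist_force"]); print(w2fx(p,s["eef_pos"]))
w=camera("wrist"); cv2.imwrite("pics/w6.png",w[:,:,::-1])
cv2.imwrite("pics/c6.png",cv2.resize(w[90:180,150:270,::-1],None,fx=6.5,fy=6.5,interpolation=cv2.INTER_CUBIC))
E
```

```text
12.014988558040317 [506.16809565 -11.91970311 100.65688174] [ 0.73926256 -4.88561962  2.51599853]
[  1.41662992 -73.19295679]
```

View pics/c6.png

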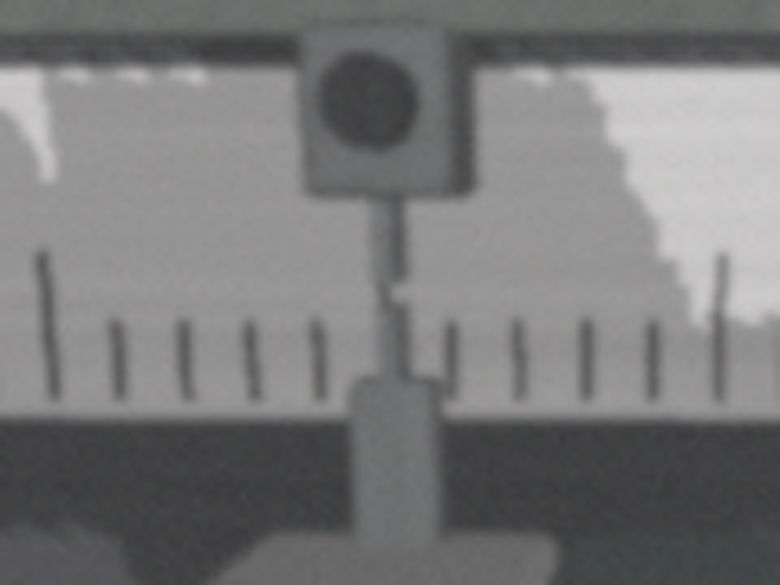

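```bash
python3 - <<'E'
from h import *; from cell import *
p=np.load("p.npy"); i=camera_info("wrist"); f=lambda x,y:(150+x/6.5-.4,90+y/6.5-.4)
a=w2fx(p,back(i,f(391,303),36)); b=w2fx(p,back(i,f(384,280),42)); c=w2fx(p,back(i,f(374,110),42));d=w2fx(p,back(i,f(397,378),36));print(a,b,c,d)
E
```

```text
[ 63.63896981 -34.22784468] [ 66.97879231 -34.42224103] [ 88.46089102 -34.06646332] [ 53.5096375  -34.62290515]
```

Pointer at y = -34.2 and fin at -34.4, so they line up, with forward preload still on. Releasing.

>>> drive_tool:
  motion: [0,0,0,0,0,0,0,0,0,0,0,0,0,0,0,0,0,0,0,0]
  jaw: 0.6

```text
clock: 6.73
eef_pos: [505.8, -10.6, 100.1]
eef_rot: [-3.132, -0.005, -0.057]
wrist_force: [-0.6, 0.2, 0.1]
finger_gap: 37.1
```

```bash
python3 - <<'E'
from h import *; from cell import *
p=np.load("p.npy"); s=read_state(); i=camera_info("wrist"); print(s["finger_gap"],s["eef_pos"],s["wrist_force"]); print(w2fx(p,s["eef_pos"]))
w=camera("wrist"); cv2.imwrite("pics/w7.png",w[:,:,::-1]); np.save("i7.npy",i)
cv2.imwrite("pics/c7.png",cv2.resize(w[90:210,145:275,::-1],None,fx=5,fy=5,interpolation=cv2.INTER_CUBIC))
E
```

```text
37.11617983886568 [505.7970383  -10.58983459 100.14429895] [-0.61511863  0.21770449  0.13840471]
[  0.97085998 -71.88623456]
```

View pics/c7.png

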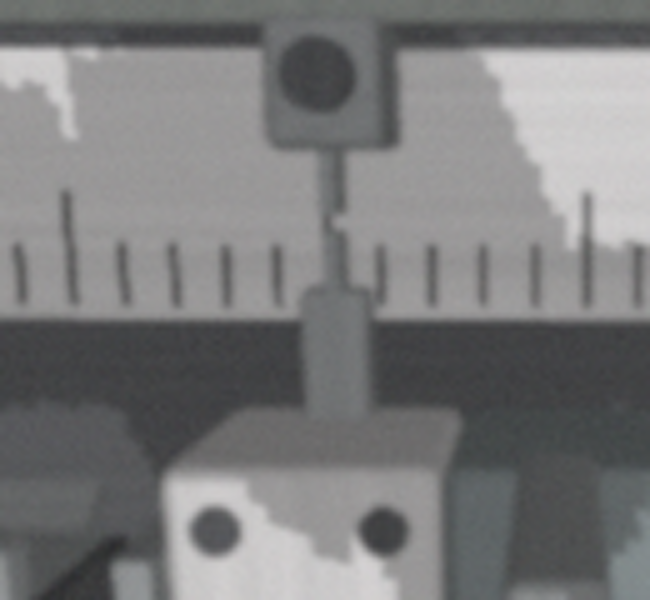

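Still aligned, with the feed block against the stop face. Next: raise, shut the fingers and move over the clip.

>>> drive_tool:
  motion: [0,0,-25,0,0,0,-25,0,0,0,-25,0,0,-25,-10,0,0,-30,0,0,0,-25,0,0,0,0,0,0,0,0,0,0]

```text
clock: 7.45
eef_pos: [509.6, 71.5, 190.1]
eef_rot: [-3.13, -0.004, -0.059]
wrist_force: [0.1, -1.8, 0.8]
finger_gap: 37.7
```

>>> drive_tool:
  motion: [0,0,0,0,0,0,0,0,0,0,0,0,0,0,0,0,0,0,0,0,0,0,0,0]
  jaw: 1

```text
clock: 7.95
eef_pos: [509.3, 68.8, 189.4]
eef_rot: [-3.13, -0.002, -0.062]
wrist_force: [-1.0, -0.3, 0.5]
finger_gap: 2.0
```

```bash
python3 - <<'E'
from h import *; from cell import *
s=read_state(); p=np.load("p.npy"); print(s["finger_gap"],s["eef_pos"],s["eef_rot"],s["wrist_force"]); print(w2fx(p,s["eef_pos"]), go(s,fx2w(p,[0,18.1,120])[0],p[2]))
E
```

```text
1.9924877031134227 [509.32763997  68.77723797 189.39783784] [-3.13008614e+00 -2.18544755e-03 -6.21352554e-02] [-0.95027548 -0.34967618  0.46145618]
[1.38485275e-03 7.55341218e+00] (array([-0.2, -9.7, 69.5]), np.float64(-0.0055))
```

>>> drive_tool:
  motion: [0,-6,0,-0.005,0,-3,20,0,0,0,20,0,0,0,18,0,0,0,8,0,0,0,0,0,0,0,0,0]

```text
clock: 8.53
eef_pos: [511.0, 80.0, 122.4]
eef_rot: [-3.13, -0.005, -0.057]
wrist_force: [-0.2, -0.5, 0.7]
finger_gap: 0.7
```

```bash
python3 - <<'E'
from h import *; from cell import *
s=read_state(); p=np.load("p.npy"); print(s["finger_gap"],s["eef_pos"],s["eef_rot"],s["wrist_force"]); print(w2fx(p,s["eef_pos"]), go(s,fx2w(p,[0,18.1,111])[0],p[2]))
E
```

```text
0.7010438472133074 [511.04924621  80.00040056 122.4455383 ] [-3.12952107 -0.0048511  -0.05680269] [-0.17272422 -0.49168999  0.6558646 ]
[ 1.08468143 18.85605678] (array([-1.1,  0.9, 11.4]), np.float64(-0.0001))
```

>>> drive_tool:
  motion: [0,0,5,0,0,0,5,0,0,0,5,0,0,0,5,0,0,0,5,0,0,0,4,0,0,0,0,0]

```text
clock: 9.12
eef_pos: [512.6, 80.5, 95.3]
eef_rot: [-3.129, -0.01, -0.057]
wrist_force: [-0.1, -0.3, 0.4]
finger_gap: 0.5
```

>>> drive_tool:
  motion: [0,0,4,0,0,0,4,0,0,0,4,0,0,0,3,0,0,0,3,0,0,0,3,0]

```text
clock: 9.62
eef_pos: [514.0, 81.0, 84.6]
eef_rot: [-3.128, -0.014, -0.056]
wrist_force: [-22.7, -2.9, 45.4]
finger_gap: 0.4
```

>>> drive_tool:
  motion: [0,0,-1,0,0,0,-5,0,0,0,-20,0,0,0,-30,0,0,0,-30,0,0,0,0,0,0,0,0,0]

```text
clock: 10.2
eef_pos: [512.2, 79.9, 174.2]
eef_rot: [-3.128, -0.013, -0.056]
wrist_force: [0.1, 0.3, -1.1]
finger_gap: 0.4
```

```bash
python3 - <<'E'
from h import *; from cell import *
p=np.load("p.npy"); s=read_state(); i=camera_info("wrist"); print(s["clock"],s["eef_pos"],s["wrist_force"]); print(w2fx(p,s["eef_pos"]))
w=camera("wrist")[:,:,::-1]; sc=camera("scene")[:,:,::-1]; cv2.imwrite("pics/w8.png",w); cv2.imwrite("pics/s8.png",sc)
q=proj(i,fx2w(p,[[66,-34.4,38]]))[0]; print(q); x=int(q[0]);y=int(q[1])
a=cv2.resize(w[y-30:y+70,x-50:x+50],(400,400),interpolation=cv2.INTER_CUBIC)
b=cv2.resize(sc[120:240,190:310],(400,400),interpolation=cv2.INTER_CUBIC)
print(x,y); cv2.imwrite("pics/c8.png",np.hstack([a,b]))
E
```

```text
10.2 [512.21139766  79.94311776 174.2385223 ] [ 0.12506717  0.28184464 -1.12880604]
[ 2.24821184 18.8646764 ]
[301.7705371  132.03874932]
301 132
```

View pics/c8.png

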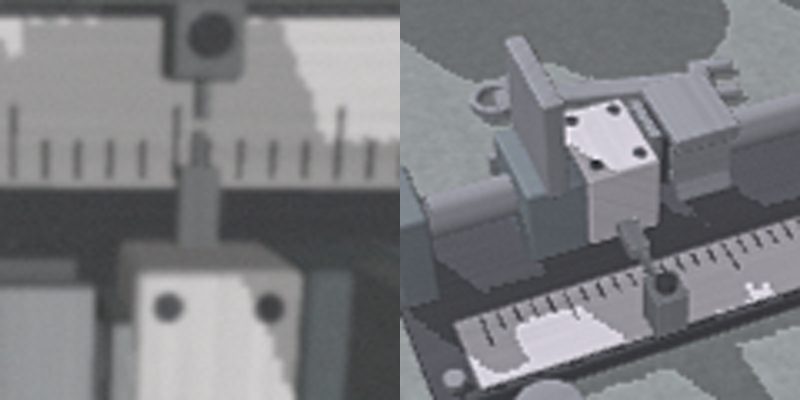

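Final view: pointer tip at (200,125) in the crop and fin at (203,110), which is aligned to about 1 mm. The feed block is flush against the stop, and the clip pad is down near stop-top level. The arm is clear, so I'm handing in.

```bash
python3 -c "
from cell import *
print(sign_off())"
```

```text
the job is handed in; nothing more can be done
None
```

The stop is set to the mark with the slack taken up, the clip is pressed home, and I handed the job in after about 10 s of robot time. No verdict is reported back.

- **Backing off:** I gripped the feed block's paddle and drew the stop back from about 75 mm past the mark to roughly 10–13 mm behind it.
- **Bringing forward:** I brought it forward until the wrist camera put the pointer within about 0.3 mm of the mark. The fingers were still pushing about 5 N against the stop, so the slack was taken up, and then I let go.
- **Clip:** I pressed it with shut fingers until it bottomed at 84.6 mm (85 mm is fully home). The wrist force vector at the bottom was about 51 N, of which 23 N was sideways because the tool drifted slightly in x.

**Last checks:** after lifting clear to 174 mm, the pictures showed the pointer at the mark to about 1 mm and the feed block flush against the stop. The clip pad was still down near the top of the stop block.

- **Paddle offset:** the paddle position from the arm and from the camera differed by about 1 mm when tight. I put this down to calibration.
- **Clip and bystanders:** I did not measure the clip's depth again after lifting; I judged it from the picture. I also did not measure the spanner, billet and ring at the end, but the arm never went near them.

I viewed 10 pictures, as budgeted.

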